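# Push the cast box through the gravity flap

## Task

Push the small rectangular aluminium box across the apron to the doorway of the bay, then push it in through the gravity flap, far enough that the flap can swing fully shut behind it, and withdraw so that it does. Only push it: the box stays flat on the deck and is never lifted or tipped. Leave the round slug and everything else on the bench where they are.

Things in the scene. Friction and masses are not known exactly. Their poses are not given: they have to be found in the camera images.
- bay: Fixed grey deck plate, 360 x 250 mm, its top 8 mm above the bench, carrying a white front panel and bay walls. Origin: on the bench, under the doorway. Its x points through the doorway into the bay, y to the left of someone pushing that way, z up. All bay x, y below are in this frame. The open apron where the box starts is x -145 to -10 mm, y -125 to 125 mm.
- doorway (a point): Centre of the doorway, on the deck. The front panel is x -10 to 0 mm and 48 mm high above the deck; the doorway is the gap in it, 84 mm wide (y -42 to 42 mm), open at the top, so fingers pointing down can pass.
- bay_floor (a point): Centre of the bay's clear floor, on the deck: x 0 to 209 mm, y -92 to 112 mm, level with the apron. Open at the top; walls 40 mm high above the deck.
- pin_top (a point): Top of the flap's leaning steel hinge pin, 52 mm above the deck (56 mm over all), at x 6, y 51 mm; its foot is at x 10, y 62 mm. It stands just behind the panel, left of the doorway, the tallest thing of the bay.
- flap (a joint): Gravity flap, rad: 0 shut, grows as its free edge swings into the bay, stop at 1.75. Side-hung on the leaning pin, so opening raises it and its own weight (200 g) swings it shut in about a second; 1 to 2 N opens it. Inwards only. The box pushes it open ahead of itself. Open, it rests on what passes and presses it lightly to -y. A thing in mid-lane is clear of its swing once wholly beyond bay x 110 mm.
- flap_edge (a point): Middle of the flap's free edge, the end away from the pin, 26 mm above the deck when shut. Shut, the flap is an upright aluminium plate 4 mm thick just behind the doorway, bay y -51 to 41 mm, 6 to 46 mm above the deck; the free edge swings about 110 mm from the pin. Fingers pushed beyond that are caught by it if pulled straight back; upwards is always open.
- castbox: The box to push: loose die-cast aluminium box, 56 x 40 x 32 mm (its x, y, z), about 0.25 kg, with a dark seam and four screws on top. Origin: centre of its underside. It starts on the apron left or right of the doorway, up to 0.35 rad askew, its x roughly along the bay's x; the round slug is on the other side.
- slug: Loose turned aluminium slug standing beside the cast box on the apron, 38 mm across, 30 mm high with a narrower top. Bystander. Origin: centre of underside.
- driver: Loose screwdriver lying on the bench right of the bay. Bystander.
- meter: Loose black hand multimeter, 75 x 150 x 32 mm, lying on the bench. Bystander.
- helmet: White safety helmet, 210 mm across, 143 mm high, on the bench. Bystander.
- mug: White mug, 80 mm across, 95 mm high. Bystander.
- jar: Clear jar with black lid, 52 mm across, 70 mm high. Bystander.
- relay: Grey plug-in relay block standing on the bench, 28 x 55 x 62 mm. Bystander.
There are look-alikes about, which are no part of the job. Leave any brown or green look-alike of the castbox alone.

How it is judged:
By the outcome, as a careful person would: the job done as asked, in the order asked, and still so for the second after the job is handed in, with the robot touching nothing.
It also fails if it takes over 51 s, if anything falls off the work surface, if the arm or the gripper's body presses on something with over 40 N, if the wrist force passes 120 N, or if a joint passes its speed limit or range.

## Robot

A 7-joint arm with a two-finger parallel gripper is mounted at the origin on the work surface. World frame = base frame: x ahead of the robot, y to its left, z up, the work surface at z = 0. Lengths are in m, angles in rad, forces in N, time in s.
With the tool pointing down it reaches from about 0.425 to 0.925 m from the base axis. Payload 6.8 kg.
Tool frame: the origin (TCP) lies on the centre line of the jaws, within the pads' length; the fingertips stand 19 mm ahead of it and the grasp point (between the pads) is the TCP; z points along the fingers, y is the line along which they close (so a half turn about z gives the same grasp; the last joint's range is limited). The gripper opens to 88 mm and grips with 3 to 60 N. Pads are 20 mm wide; open, the fingers measure 115 mm over their backs; the gripper's body (75 mm by 178 mm) begins 61 mm behind the grasp point.
Start: joints at [-1.455, 0.477, 0.022, 1.555, -0.011, 1.109, -0.083], TCP at [0.15, 0.658, 0.242] pointing down, gripper open.
Joint ranges: [-2.96, 2.96], [-0.34, 2.1], [-1.41, 1.46], [0.24, 2.44], [-1.37, 4.51], [0.17, 1.92], [-2.96, 2.96]. Speed limits (rad/s): [2.39, 2.39, 3.14, 3.14, 3.14, 3.14, 3.14].

## Interface

Orientations are given as a 3x3 rotation matrix whose columns are the frame's x, y, z axes.
In Python, from bench import r, imaging gives the robot as it stands.
- The arm moves only by the tool servo_tool, never from a script. Its arguments are lists of equal length, an entry for each row: "dp": the shift along the tool's x, y, z in mm, a list of three; "turn": the turn about the tool's z in rad. A call has exactly 10 rows; each row is the pose to reach, as a shift and turn from the pose commanded when the call began, along the tool's axes at that moment; what a row does not reach only later rows make up. A row lasts 1/8 s, in which the tool goes at most 62.5 mm and 10.7 degrees, less where a joint would pass 70% of its speed; a pose out of reach is approached as far as the arm can. A call with a gripper value outside its range is refused whole. "hand" is the opening, from 0 (shut) to 1 (fully open), set as the call begins (left out, the last holds). The fingers move at their own pace and stop on an object; "force" is the grip in N (left out, the last holds). Time passes only in rows, so rows that repeat a pose let the fingers close, or fill a call up. It gives the time, the measured TCP pose, the force, the opening and the grip force at its end, in the units of the state.
- r.state(): the state, without advancing time (a new reading comes with each control period).
- imaging.snapshot(name): name is "side" or "top" or "wrist"; returns the picture (480x640x3 uint8, red, green, blue); there is no depth.
- imaging.camera_params(name): a dict with "intrinsics" (3x3 intrinsics, pixels), "dist" ([k1, k2, p1, p2, k3] as OpenCV has them; the pictures are not rectified), "pose" (4x4, takes a point from camera to world coordinates); the wrist camera has in their place "tool_from_camera" (4x4, takes a point from camera to tool coordinates, whose origin is the TCP and whose axes are the flange's). Camera axes: x right, y up, looking along -z (the intrinsics and any distortion apply to the point x, -y, -z); pixel columns grow to the right and rows downward; lengths in m; the calibration is good to about 2 mm. A picture is of the moment at which its call begins: read the wrist's pose just before it. camera_params takes no time and is no camera call.
- r.job_done(): hands the job in; it is judged then, once.
The state is a dict: "t": time; "q": joint angles; "joint_vel": joint speeds; "effort": joint torques, N m; "eef_pos": TCP position; "tcp_rot": TCP orientation; "wrist_force": force on the tool from outside, world axes, zero at the start; "wrist_torque": the same for the moment, N m; "grip_width": finger opening in m; "gripper_force": force on a finger pad.
Only numpy, scipy, OpenCV 4.12 (cv2) and the standard library are available. Lean on these libraries where they do the work, as an engineer would, in place of code of your own. Each camera call takes 0.05 s, during which the arm holds its last target. There are 200 camera calls.

## Working session

There is one attempt and no reset: what is moved stays moved. The work goes in short steps, Python scripts to look and compute and a tool call to move; the robot and the scene stay as the last step left them, time stands still between calls to the robot, and variables do not carry over. Pictures are saved under pics/ and viewed, at most 10 in all, crops included, and the job is handed in when it is done.

Besides the shell and the picture viewer there is one more tool, called after ">>>" by a JSON object that holds its "op" and its "data". servo_tool: Moves the arm, as the interface text tells. Its arguments: {"type":"object","properties":{"dp":{"type":"array"},"turn":{"type":"array"},"hand":{"type":"number"},"force":{"type":"number"}},"required":["dp","turn"]}

```bash
mkdir -p pics; ls; python3 - <<'E'
from bench import r, imaging
import cv2
s=r.state();print(s['t'],s['eef_pos'],s['tcp_rot'])
for n in('top','side'):
    im=imaging.snapshot(n);cv2.imwrite(f'pics/{n}0.png',im[:,:,::-1]);p=imaging.camera_params(n);print(n,p)
print(imaging.camera_params('wrist'))
E
```

```text
pics
0.0 [0.14967406 0.65763486 0.24073353] [[-9.75073540e-01  2.21881782e-01 -2.58568510e-04]
 [ 2.21881895e-01  9.75072034e-01 -1.71837584e-03]
 [-1.29153370e-04 -1.73291448e-03 -9.99998490e-01]]
top {'intrinsics': array([[558.19786536,   0.        , 315.80683507],
       [  0.        , 558.19786536, 229.96387964],
       [  0.        ,   0.        ,   1.        ]]), 'dist': array([-0.04510277,  0.        ,  0.        ,  0.        ,  0.        ]), 'pose': array([[-0.00675716,  0.98463537, -0.17449218,  0.29359133],
       [-0.99981284, -0.00981575, -0.01667143,  0.00721671],
       [-0.01812805,  0.17434687,  0.98451742,  1.38840609],
       [ 0.        ,  0.        ,  0.        ,  1.        ]])}
side {'intrinsics': array([[479.94607763,   0.        , 320.18225986],
       [  0.        , 479.94607763, 238.63892887],
       [  0.        ,   0.        ,   1.        ]]), 'dist': array([-0.08399734,  0.        ,  0.        ,  0.        ,  0.        ]), 'pose': array([[ 0.98410683,  0.13042391, -0.12051283,  0.37690318],
       [-0.17750832,  0.74143809, -0.64711696, -0.75067259],
       [ 0.00495327,  0.65822425,  0.75280562,  0.96086876],
       [ 0.        ,  0.        ,  0.        ,  1.        ]])}
{'intrinsics': array([[399.42382313,   0.        , 314.49886166],
       [  0.        , 399.42382313, 238.69160945],
       [  0.        ,   0.        ,   1.        ]]), 'dist': array([-0.08984667,  0.        ,  0.        ,  0.        ,  0.        ]), 'tool_from_camera': array([[-3.52297749e-04,  9.52282264e-01,  3.05218553e-01,
         8.38212931e-02],
       [ 9.99999893e-01,  2.43549924e-04,  3.94371301e-04,
         3.72632744e-04],
       [ 3.01216840e-04,  3.05218660e-01, -9.52282248e-01,
        -1.43519321e-01],
       [ 0.00000000e+00,  0.00000000e+00,  0.00000000e+00,
         1.00000000e+00]])}
```

View pics/top0.png

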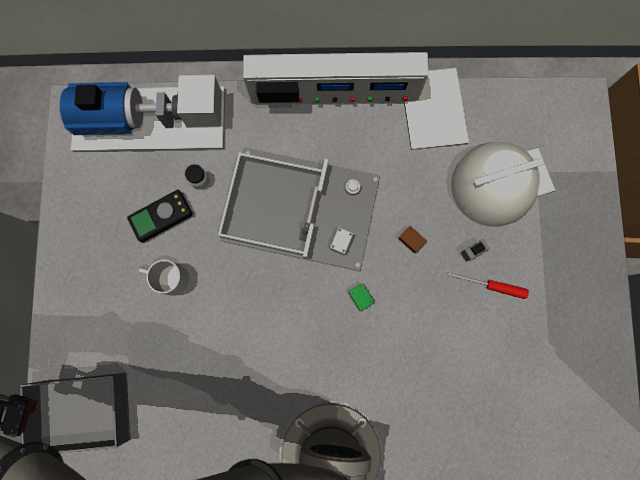

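View pics/side0.png

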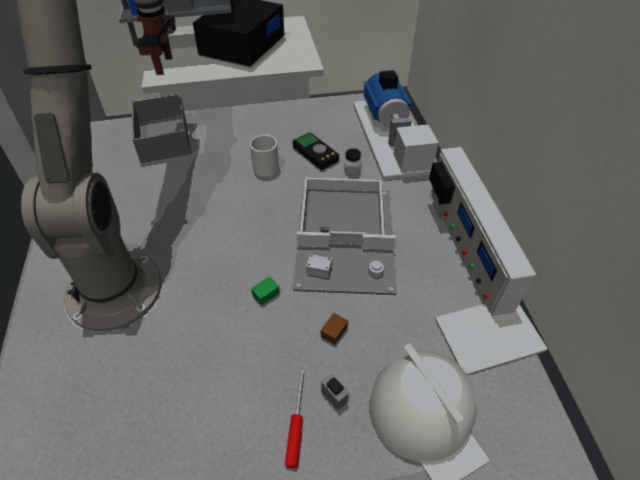

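The top view shows the deck with its doorway near (314,205). The castbox is at (341,240), the slug at (353,186), and the apron corners at about (380,177) and (361,270). The bay's x axis points left in the image, so the box is left of the doorway, on the robot's side.

```bash
cat > h.py <<'E'
import numpy as np, cv2
from bench import r, imaging
def ray(n,px,s=None):
    p=imaging.camera_params(n)
    if n=='wrist':
        T=np.eye(4);T[:3,:3]=s['tcp_rot'];T[:3,3]=s['eef_pos'];P=T@p['tool_from_camera']
    else: P=p['pose']
    u=cv2.undistortPoints(np.array(px,float).reshape(-1,1,2),p['intrinsics'],p['dist'])[:,0]
    d=np.c_[u[:,0],-u[:,1],-np.ones(len(u))]@P[:3,:3].T
    return P[:3,3],d
def cast(n,px,z,s=None):
    o,d=ray(n,px,s);return o+d*((z-o[2])/d[:,2])[:,None]
E
python3 - <<'E'
from h import *
im=cv2.imread('pics/top0.png')
c=im[130:290,200:400];cv2.imwrite('pics/top0c.png',cv2.resize(c,None,fx=4,fy=4,interpolation=cv2.INTER_CUBIC)[:600])
print(cast('top',[(380,177),(361,270),(314,205)],.008)*1000)
print(cast('top',[(341,240)],.04)*1000,cast('top',[(353,186)],.038)*1000)
E
```

```text
[[ 673.87433293 -134.16973623    8.        ]
 [ 436.38198794  -80.72919127    8.        ]
 [ 602.49298529   34.73407029    8.        ]]
[[507.05373799 -31.36298886  40.        ]] [[643.18599794 -63.29480577  38.        ]]
```

View pics/top0c.png

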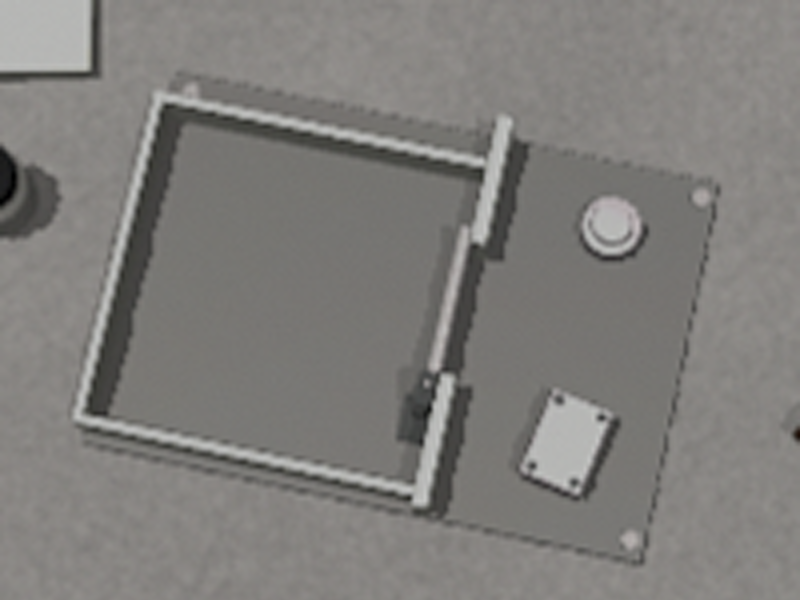

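The crop confirms the box lies left of the doorway, with its long side across the lane. The tool's axes already almost match the bay's (tool x ≈ bay y, tool y ≈ bay x). I'll move over the apron for a closer look.

>>> {"op": "servo_tool", "data": {"dp": [[-40, -44, 0], [-80, -88, 0], [-120, -131, 0], [-160, -175, 0], [-200, -218, 0], [-240, -262, 0], [-280, -306, 0], [-320, -349, 0], [-360, -392, 0], [-400, -436, 0]], "turn": [0, 0, 0, 0, 0, 0, 0, 0, 0, 0], "hand": 0.17}}

```text
t: 1.35
eef_pos: [0.4435, 0.1426, 0.2417]
tcp_rot: [[-0.975, 0.222, 0.0], [0.222, 0.975, 0.0], [-0.0, 0.0, -1.0]]
wrist_force: [0.6, 0.5, -0.4]
grip_width: 0.0148
gripper_force: 0.0
```

>>> {"op": "servo_tool", "data": {"dp": [[-40, -44, 0], [-80, -88, 0], [-110, -120, 0], [-120, -132, 0], [-125, -136, 0], [-125, -136, 0], [-125, -136, 0], [-125, -136, 0], [-125, -136, 0], [-125, -136, 0]], "turn": [0, 0, 0, 0, 0, 0, 0, 0, 0, 0]}}

```text
t: 2.6
eef_pos: [0.5347, -0.0159, 0.2417]
tcp_rot: [[-0.975, 0.222, -0.0], [0.222, 0.975, 0.0], [0.0, 0.0, -1.0]]
wrist_force: [-0.2, 1.1, 0.6]
grip_width: 0.0149
gripper_force: 0.0
```

```bash
python3 - <<'E'
from h import *
import pickle
s=r.state();im=imaging.snapshot('wrist');cv2.imwrite('pics/w1.png',im[:,:,::-1]);pickle.dump(s,open('s1.pkl','wb'));print(s['t'],s['eef_pos'],s['tcp_rot'],s['grip_width'])
E
```

```text
2.6 [ 0.53468379 -0.01586387  0.24168303] [[-9.75137014e-01  2.21602806e-01 -4.36039218e-06]
 [ 2.21602804e-01  9.75137008e-01  1.15333816e-04]
 [ 2.98102770e-05  1.11499998e-04 -9.99999993e-01]] 0.014942665373239789
```

View pics/w1.png

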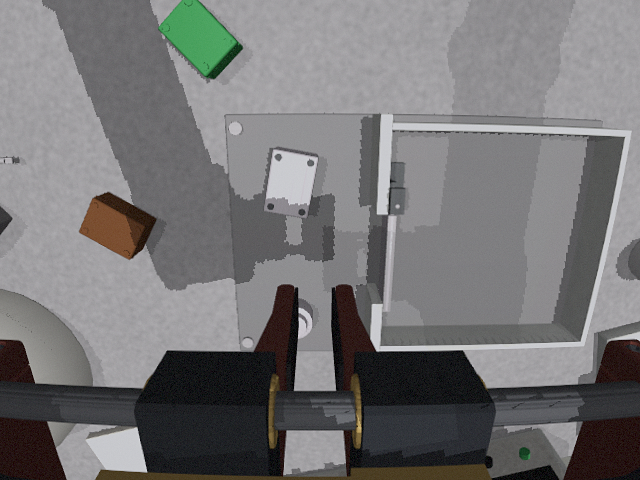

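In the wrist picture the castbox top has screws at (278,157), (311,164), (302,212) and (271,206). The front-left deck corner is at (226,115). The panel ends at the doorway are at (378,213) and (372,304), and the slug is hidden behind the fingers at (303,322).

```bash
cat >> h.py <<'E'
xa=np.array([.2216,.9751,0]);ya=np.array([-.9751,.2216,0])
E
python3 - <<'E'
from h import *
import pickle
s=pickle.load(open('s1.pkl','rb'));W=lambda p,z:cast('wrist',p,z,s)*1000
np.set_printoptions(precision=1,suppress=True)
c=W([(226,115),(241,350)],8);c=W([(226,115),(241,350)],.008);print('deck',c)
v=c[0]-c[1];print(np.linalg.norm(v),v/np.linalg.norm(v))
pe=W([(378,213),(372,304)],.056);print('panel',pe,pe.mean(0))
O=c[0]+145*xa-125*ya;print('O deck',O)
O2=pe.mean(0)+10*xa;print('O panel',O2)
O=(O+O2)/2
b=lambda p:np.c_[(p-O)@xa,(p-O)@ya]
sc=W([(278,157),(311,164),(302,212),(271,206)],.04);B=b(sc);print('screws',B,B.mean(0))
im=cv2.imread('pics/w1.png');g=im.min(2);m=np.zeros_like(g);m[140:225,255:330]=(g[140:225,255:330]>165)*255
m=cv2.morphologyEx(m,cv2.MORPH_CLOSE,np.ones((7,7)))
k=max(cv2.findContours(m,0,2)[0],key=cv2.contourArea);q=b(W(k.reshape(-1,2),.04)).astype(np.float32)
print('rect',cv2.minAreaRect(q), 'slug',b(cast('top',[(353,186)],.038)*1000), 'tcp',b(s['eef_pos'][None]*1000))
print('pan dir',b(W([(379,120),(378,213)],.056)))
E
```

```text
deck [[ 437.3  -76.3    8. ]
 [ 678.4 -131.3    8. ]]
247.35865723209838 [-1.   0.2  0. ]
panel [[545.5  37.3  56. ]
 [628.9  17.1  56. ]] [587.2  27.2  56. ]
O deck [591.3  37.4   8. ]
O panel [589.4  36.9  56. ]
screws [[ -95.    89.1]
 [ -66.8   83.1]
 [ -74.9   40.7]
 [-102.3   46.2]] [-84.7  64.8]
rect ((-84.26193237304688, 70.28553771972656), (44.677154541015625, 38.83974075317383), 79.45349884033203) slug [[-86.2 -73.8]] tcp [[-64.   42.6]]
pan dir [[-12.3 120.3]
 [ -9.8  43.8]]
```

>>> {"op": "servo_tool", "data": {"dp": [[38, -10, 20], [75, -21, 50], [75, -21, 90], [75, -21, 130], [75, -21, 165], [75, -21, 190], [75, -21, 203], [75, -21, 207], [75, -21, 207], [75, -21, 207]], "turn": [0, 0, 0, 0, 0, 0, 0, 0, 0, 0]}}

```text
t: 3.9
eef_pos: [0.4576, -0.0198, 0.0354]
tcp_rot: [[-0.975, 0.222, 0.002], [0.222, 0.975, 0.0], [-0.001, 0.001, -1.0]]
wrist_force: [-0.5, -0.1, 0.5]
grip_width: 0.0153
gripper_force: 0.0
```

>>> {"op": "servo_tool", "data": {"dp": [[-10, 0, 0], [-18, 0, 0], [-25, 0, 0], [-32, 0, 0], [-39, 0, 0], [-46, 0, 0], [-53, 0, 0], [-60, 0, 0], [-66, 0, 0], [-70, 0, 0]], "turn": [0, 0, 0, 0, 0, 0, 0, 0, 0, 0]}}

```text
t: 5.15
eef_pos: [0.5255, -0.0355, 0.0346]
tcp_rot: [[-0.975, 0.222, -0.0], [0.222, 0.975, 0.0], [0.0, 0.0, -1.0]]
wrist_force: [-3.5, 0.2, 2.5]
grip_width: 0.0146
gripper_force: 1.7
```

```bash
python3 - <<'E'
from h import *
import pickle
s=r.state();im=imaging.snapshot('wrist');cv2.imwrite('pics/w2.png',im[:,:,::-1]);pickle.dump(s,open('s2.pkl','wb'))
O=np.array([590.3,37.2,0]);p=s['eef_pos']*1000-O;print(p@xa,p@ya,p[2],s['wrist_force'])
im=imaging.snapshot('top');cv2.imwrite('pics/t2.png',cv2.resize(im[130:280,220:400,::-1],None,fx=4,fy=4,interpolation=2))
E
```

```text
-85.23242033604512 47.09242744009135 34.64100775114043 [-3.53497365  0.23794319  2.49406984]
```

View pics/w2.png

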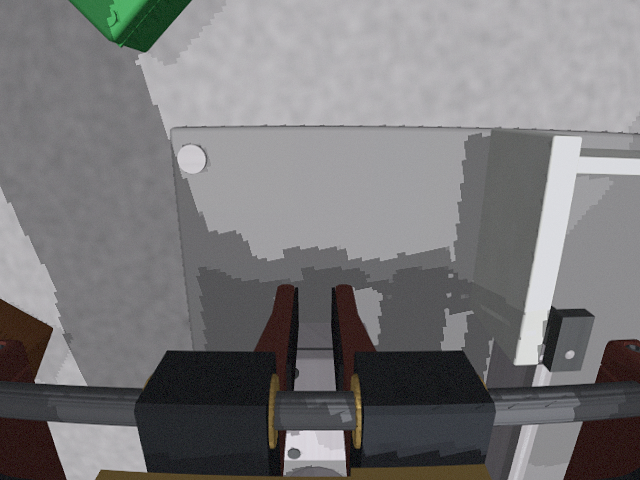

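The box's end is flush against both fingers, and the pin block shows at (568,340). I'll finish the lateral push and check joint 7 before turning.

>>> {"op": "servo_tool", "data": {"dp": [[-5, 0, 0], [-9, 0, 0], [-11, 0, 0], [-12, 0, 0], [-12, 0, 0], [0, 0, 0], [15, 0, 0], [15, 0, -30], [15, 0, -80], [15, 0, -120]], "turn": [0, 0, 0, 0, 0, 0, 0, 0, 0, 0]}}

```text
t: 6.5
eef_pos: [0.5099, -0.032, 0.1561]
tcp_rot: [[-0.975, 0.222, 0.001], [0.222, 0.975, 0.0], [-0.001, 0.001, -1.0]]
wrist_force: [-0.2, 0.4, -0.6]
grip_width: 0.0151
gripper_force: 0.0
```

```bash
python3 - <<'E'
from h import *
s=r.state();print(s['q'],s['t'])
im=imaging.snapshot('top');cv2.imwrite('pics/t3.png',im[:,:,::-1])
O=np.array([590.3,37.2,0]);p=s['eef_pos']*1000-O;print(p@xa,p@ya,p[2])
E
```

```text
[-0.42691819  0.33556537  0.44670688  2.05028401 -0.20091676  0.79596435
  1.48614085] 6.5
-85.25581317342143 63.066322478796764 156.1228189460087
```

>>> {"op": "servo_tool", "data": {"dp": [[-8, -6, 0], [-16, -12, 0], [-24, -18, 0], [-32, -24, 0], [-40, -30, 0], [-48, -36, 0], [-56, -41, 0], [-64, -45, 0], [-66, -47, 0], [-66, -47, 0]], "turn": [0.17, 0.35, 0.53, 0.71, 0.89, 1.07, 1.25, 1.43, 1.57, 1.57], "hand": 0.27}}

```text
t: 7.8
eef_pos: [0.5639, -0.0925, 0.1542]
tcp_rot: [[0.22, 0.975, -0.001], [0.975, -0.22, -0.0], [-0.0, -0.0, -1.0]]
wrist_force: [-0.3, -0.5, 1.0]
grip_width: 0.0237
gripper_force: 0.0
```

```bash
python3 - <<'E'
from h import *
import pickle
s=r.state();im=imaging.snapshot('wrist');cv2.imwrite('pics/w4.png',im[:,:,::-1]);pickle.dump(s,open('s4.pkl','wb'))
print(s['q'][6],s['t'],s['tcp_rot'][:,0],s['grip_width'])
O=np.array([590.3,37.2,0]);p=s['eef_pos']*1000-O;print(p@xa,p@ya,p[2])
E
```

```text
0.2959922072457454 7.8 [ 2.20257492e-01  9.75441647e-01 -4.80538925e-04] 0.02371870331240676
-132.3157484598811 -2.95125122699305 154.16180345132184
```

View pics/w4.png

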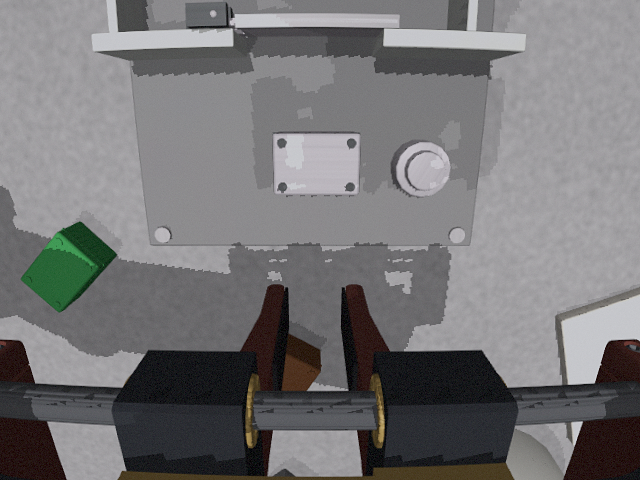

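The box is square to the bay with top corners (274,133) and (359,195), and the slug is clear at (427,168). The panel ends at the doorway are at (237,47) and (384,47).

```bash
python3 - <<'E'
from h import *
import pickle
s=pickle.load(open('s4.pkl','rb'));np.set_printoptions(precision=1,suppress=True)
O=np.array([590.3,37.2,0]);b=lambda p:np.c_[(p*1000-O)@xa,(p*1000-O)@ya]
print(b(cast('wrist',[(273,133),(359,133),(359,195),(274,195)],.04,s)),b(cast('wrist',[(237,47),(384,47)],.056,s)),b(cast('wrist',[(424,168)],.03,s)),b(cast('wrist',[(136,61),(150,244),(470,244)],.008,s)))
E
```

```text
[[ -60.5   22.7]
 [ -60.4  -31.4]
 [-100.1  -32.6]
 [-100.2   23.1]] [[-11.9  40.3]
 [-11.8 -42.4]] [[-83.5 -77. ]] [[ -11.9  119.8]
 [-145.   124.4]
 [-144.7 -124.1]]
```

Box centre is about (-80,-5) and its rear face is at x = -100. I'll descend behind it, then push.

>>> {"op": "servo_tool", "data": {"dp": [[-2, 2, 30], [-2, 2, 60], [-2, 2, 90], [-2, 2, 110], [-2, 2, 118], [-2, 2, 119], [3, 2, 119], [8, 2, 119], [14, 2, 119], [19, 2, 119]], "turn": [0, 0, 0, 0, 0, 0, 0, 0, 0, 0]}}

```text
t: 9.1
eef_pos: [0.5709, -0.0737, 0.0358]
tcp_rot: [[0.221, 0.975, 0.0], [0.975, -0.221, 0.0], [0.0, 0.0, -1.0]]
wrist_force: [-0.4, 0.0, -0.4]
grip_width: 0.0237
gripper_force: 0.0
```

>>> {"op": "servo_tool", "data": {"dp": [[5, 0, 0], [12, 0, 0], [20, 0, 0], [28, -1, 0], [36, -1, 0], [44, -2, 0], [52, -2, 0], [59, -3, 0], [65, -3, 0], [70, -3, 0]], "turn": [0, 0, 0, 0, 0, 0, 0, 0, 0, 0]}}

```text
t: 10.35
eef_pos: [0.5831, -0.0054, 0.0356]
tcp_rot: [[0.221, 0.975, -0.0], [0.975, -0.221, -0.0], [-0.0, -0.0, -1.0]]
wrist_force: [-0.4, -4.4, 3.1]
grip_width: 0.0232
gripper_force: 2.1
```

```bash
python3 - <<'E'
from h import *
s=r.state();im=imaging.snapshot('wrist');O=np.array([590.3,37.2,0]);p=s['eef_pos']*1000-O;print(p@xa,p@ya,p[2],s['wrist_force'],s['t'])
t=imaging.snapshot('side')[180:300,260:420];t=cv2.resize(t,(480,360),interpolation=2)
cv2.imwrite('pics/c5.png',np.vstack([cv2.resize(im,(480,360))[:240],t])[:,:,::-1])
E
```

```text
-43.11355267667126 -2.4550201722386844 35.62119962646776 [-0.38904084 -4.40680034  3.10356616] 10.35
```

View pics/c5.png

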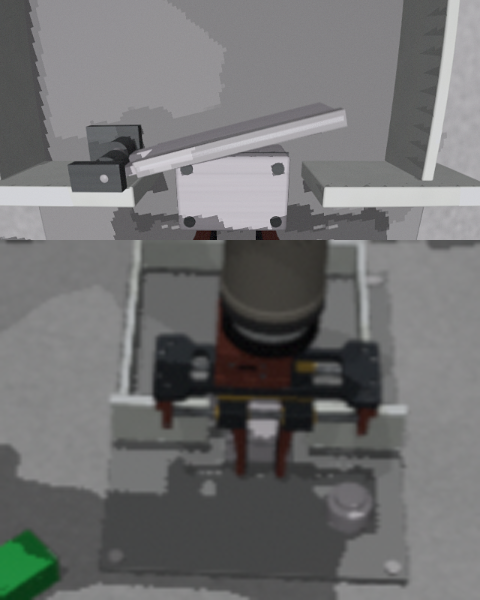

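The box is in the doorway, square and clear of both jambs, with the flap opening ahead of it. I'll keep pushing.

>>> {"op": "servo_tool", "data": {"dp": [[6, 0, 0], [14, -1, 0], [22, -2, 0], [31, -2, 0], [40, -3, 0], [49, -3, 0], [58, -3, 0], [66, -3, 0], [74, -3, 0], [80, -3, 0]], "turn": [0, 0, 0, 0, 0, 0, 0, 0, 0, 0]}}

```text
t: 11.7
eef_pos: [0.598, 0.0737, 0.0356]
tcp_rot: [[0.221, 0.975, -0.0], [0.975, -0.221, 0.0], [0.0, -0.0, -1.0]]
wrist_force: [0.2, -1.5, -0.4]
grip_width: 0.0235
gripper_force: 0.8
```

```bash
python3 - <<'E'
from h import *
s=r.state();im=imaging.snapshot('wrist');O=np.array([590.3,37.2,0]);p=s['eef_pos']*1000-O;print(p@xa,p@ya,p[2],s['wrist_force'],s['t'])
cv2.imwrite('pics/c6.png',im[:,:,::-1])
E
```

```text
37.33609630541835 0.5496856528247545 35.59715529504246 [ 0.21541272 -1.47789303 -0.36634181] 11.7
```

View pics/c6.png

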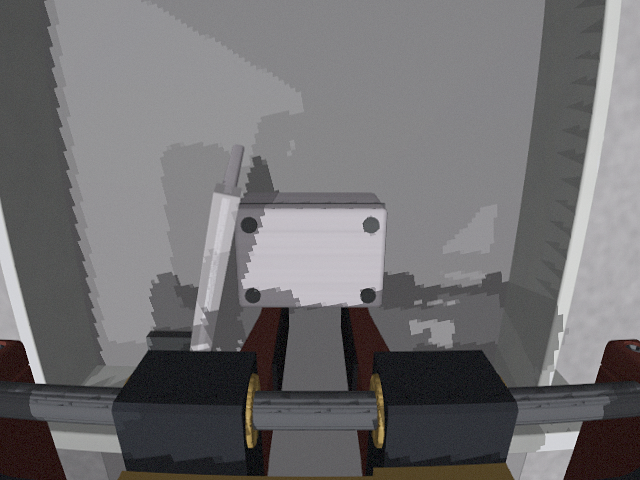

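The box (240–385, 205–305) is square on the fingers, with the flap resting along its left side.

>>> {"op": "servo_tool", "data": {"dp": [[6, 0, 0], [14, 0, 0], [23, 0, 0], [33, 0, 0], [43, 0, 0], [53, 0, 0], [63, 0, 0], [73, 0, 0], [81, 0, 0], [88, 0, 0]], "turn": [0, 0, 0, 0, 0, 0, 0, 0, 0, 0]}}

```text
t: 13.0
eef_pos: [0.6175, 0.1593, 0.0357]
tcp_rot: [[0.221, 0.975, -0.0], [0.975, -0.221, -0.0], [-0.0, -0.0, -1.0]]
wrist_force: [0.2, -2.9, 0.3]
grip_width: 0.0239
gripper_force: 1.1
```

>>> {"op": "servo_tool", "data": {"dp": [[0, 0, 0], [0, 0, 0], [-3, 0, 0], [-3, 0, -10], [-3, 0, -30], [-3, 0, -60], [-3, 0, -100], [-3, 0, -140], [-3, 0, -170], [-3, 0, -180]], "turn": [0, 0, 0, 0, 0, 0, 0, 0, 0, 0]}}

```text
t: 14.25
eef_pos: [0.6179, 0.1559, 0.2188]
tcp_rot: [[0.222, 0.975, 0.004], [0.975, -0.222, 0.002], [0.003, 0.003, -1.0]]
wrist_force: [0.3, -0.1, 0.1]
grip_width: 0.0236
gripper_force: 0.0
```

>>> {"op": "servo_tool", "data": {"dp": [[-20, 0, 0], [-50, 0, 0], [-80, 0, 0], [-110, 0, 0], [-130, 0, 0], [-140, 0, 0], [-140, 0, 0], [-140, 0, 0], [-140, 0, 0], [-140, 0, 0]], "turn": [0, 0, 0, 0, 0, 0, 0, 0, 0, 0]}}

```text
t: 15.5
eef_pos: [0.586, 0.0201, 0.2156]
tcp_rot: [[0.22, 0.975, -0.0], [0.975, -0.22, -0.0], [-0.0, -0.0, -1.0]]
wrist_force: [0.0, 0.0, -0.0]
grip_width: 0.024
gripper_force: 0.0
```

```bash
python3 - <<'E'
from h import *
s=r.state();im=imaging.snapshot('wrist');O=np.array([590.3,37.2,0]);p=s['eef_pos']*1000-O;print(p@xa,p@ya,p[2],s['wrist_force'],s['t'])
cv2.imwrite('pics/c7.png',im[:,:,::-1])
E
```

```text
-17.606724690124214 0.44775832670028914 215.58111929334464 [ 0.02868345  0.03576585 -0.02034321] 15.5
```

View pics/c7.png

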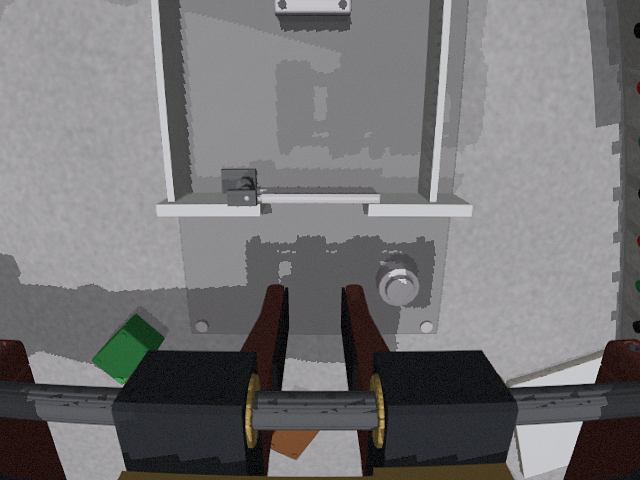

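The flap is fully shut across the doorway at (258–380, 198). The box sits flat deep in the bay at (313,8), and the slug at (398,285) hasn't moved. The arm is clear of everything.

```bash
python3 -c "
from bench import r
print(r.job_done())"
```

```text
the job is handed in; nothing more can be done
None
```

The cast box was pushed flat through the doorway and deep into the bay, the flap shut behind it, nothing else was moved, and the job was handed in at about 15.6 s.

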